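# Torque the last cap screw through the top half of a guard's split door

### The arm

A 6-joint arm with a two-finger parallel gripper is mounted at the origin on the work surface. World frame = base frame: x ahead of the robot, y to its left, z up, the work surface at z = 0. Lengths are in m, angles in rad, forces in N, time in s.
With the tool pointing down it reaches from about 0.25 to 0.8 m from the base axis. Payload 8.5 kg.
Tool frame: the origin (TCP) lies midway between the tips of the shut fingers; the grasp point (between the pads) lies 19 mm behind it (grip_point_offset is the z of the grasp point in the tool frame, in m); z points along the fingers, y is the line along which they close (so a half turn about z gives the same grasp; the last joint's range is limited). The gripper opens to 85 mm and grips with 20 to 120 N. Pads are 22 mm wide; open, the fingers measure 114 mm over their backs; the gripper's body (76 mm by 85 mm) begins 54 mm behind the grasp point. The pads swing forward as they close: fully open they stand 13 mm farther back than shut.
Start: joints at [-1.145, 0.238, -0.013, 1.319, 0, 1.571], TCP at [0.217, -0.478, 0.21] pointing down, gripper open.
Joint ranges: [-2.66, 2.66], [-1.03, 1.9], [-1.14, 1.46], [-1.82, 2.27], [-1.45, 1.34], [-3.14, 3.14]. Speed limits (rad/s): [2.22, 2.22, 2.79, 3.14, 3.14, 3.14].

### API

Orientations are given as [roll, pitch, yaw] about the fixed x, y, z axes, in that order (R = Rz(yaw) Ry(pitch) Rx(roll)).
In Python, from bench import observe, grab_frame, camera_params, job_done, grip_point_offset gives the robot as it stands.
- The arm moves only by the tool send_rows, never from a script. Its argument "motion" is a list that holds one entry, the list of rows, each a list of 4 numbers: the shift along the world's x, y, z scaled (see below), then the turn about the world's z scaled (see below). In form: [[[x, y, z, roll], ...]]. A call has 1 to 12 rows; each row shifts and turns the commanded pose from where the row before left it; what a row does not reach is not made up. The controller multiplies each number of a shift by 500 mm and each number of a turn by 0.08 rad. A row lasts 1/12 s, in which the tool goes at most 41.7 mm and 7.16 degrees, less where a joint would pass 70% of its speed; a pose out of reach is approached as far as the arm can. A call with a number of a shift or a turn outside -1 to 1 is refused whole. A call with a gripper value outside its range is refused whole. "hand" is the closure in counts, from 0 (fully open) to 255 (shut), set as the call begins (left out, the last holds). The fingers move at their own pace and stop on an object; "force" is the grip in N (left out, the last holds). Time passes only in rows, so rows that do not move let the fingers close. It gives the time, the measured TCP pose, the force, the opening and the grip force at its end, in the units of the state.
- observe(): the state, without advancing time (a new reading comes with each control period).
- grab_frame(name): name is "scene" or "top"; returns (picture, depth): 480x640x3 uint8, blue, green, red; 480x640 float32, m along the optical axis (not along the pixel's ray), 0 where there is no reading.
- camera_params(name): a dict with "fx", "fy", "cx", "cy" (pixels), "T" (4x4, takes a point from camera to world coordinates). Camera axes: x right, y down, z forward; pixel columns grow to the right and rows downward; lengths in m; the calibration is good to about 2 mm. A picture is of the moment at which its call begins. camera_params takes no time and is no camera call.
- job_done(): hands the job in; it is judged then, once.
The state is a dict: "time_s": time; "joint_positions": joint angles; "joint_velocities": joint speeds; "joint_torque": joint torques, N m; "eef_pos": TCP position; "eef_rot": TCP orientation; "ft_force": force on the tool from outside, world axes, zero at the start; "wrist_torque": the same for the moment, N m; "gripper_width": opening from 0.0 (shut) to 1.0 (fully open); "grasp_force": force on a finger pad.
Only numpy, scipy, OpenCV 4.12 (cv2) and the standard library are available. Lean on these libraries where they do the work, as an engineer would, in place of code of your own. Each camera call takes 0.05 s, during which the arm holds its last target. There are 200 camera calls.

### The job

Finish torquing the pressure vessel's last cap screw with the click wrench that is already on it: first stand whichever tall container is in the way of the split door upright somewhere else on the bench, and swing the top half of the door wide open, leaving the bottom half bolted. Then swing the wrench handle clockwise (seen from above), out through the opening, until the screw is home and the wrench clearly breaks over at its joint, stop there without driving it on to the joint's stop, and let it spring straight. Leave the door's top half open and every container standing on the bench, and do not disturb the grey box, the beaker or the small jar.

Things in the scene. Friction and masses are not known exactly. Their poses are not given: they have to be found in the camera images.
- guard: Fixed bench guard, open above and behind, turned up to 0.3 rad: aluminium posts 20 mm square, 320 mm tall, clear panes, steel base plate 390 x 330 x 8. Origin on the bench under the middle plane of the front; x along the front, y straight out of it, z up. Posts at x -165, 105, 205 mm. Split door between the first two, hinged at x -155, opening to +y; fixed pane between the others.
- guard_wing (a point): Back top end of the guard's low side wing nearest the hinge: 12 mm thick wings, 218 mm tall, run from the outer posts back to -y of the guard, 80 mm long. This point is at (-165, -80, 218) mm in the guard's frame.
- controller_top (a point): Middle of the top of the white controller box fixed at the back of the base plate: 170 mm along the guard's x, 70 mm along y, its top 143 mm above the bench, at (-55, -280) mm in the guard's frame.
- top_leaf (a joint): Angle (rad) of the door's top half: 0 shut, grows as it swings outward, stop at 1.85; stays where left, needs under 2 N at its outer part. Starts 0 to 0.12 ajar. A framed clear pane 248 mm wide from hinge to free edge, 8 mm thick, 130 to 320 mm above the bench. Open above and behind the door, so it can be pulled by its bar or pushed from inside.
- top_leaf_hinge (a point): On the vertical hinge axis of the top leaf, 225 mm above the bench; at (-155, 0) mm in the guard's frame. Its x axis points along the leaf to the free edge, its y axis along the leaf's outer normal.
- top_leaf_edge (a point): Middle of the free vertical edge of the top leaf, 248 mm from the hinge axis.
- top_leaf_pull (a point): Middle of the pull bar on the top leaf's outer face: an upright round bar 10 mm thick, 245 to 310 mm above the bench, 205 mm from the hinge axis, its centre line 42 mm in front of the leaf's middle plane.
- low_leaf (a joint): Angle (rad) of the bottom half of the split door (12 to 122 mm above the bench, same width, same hinge line): 0 shut. It is held by its barrel bolt and is to stay shut.
- low_bolt (a joint): Travel (m) of the barrel bolt on the outer face of the bottom leaf near its free edge, 95 mm above the bench: 0 shot into its keeper on the middle post, 0.030 drawn. It is to stay shot.
- screw (a joint): Turn (rad) of the vessel's last cap screw with the wrench's head on it, clockwise from above: starts at 0 to 0.3, turns against a light drag (about 3 N at the grip), hard home at 0.9. At first the wrench points along the inside of the front towards the hinge post; clockwise takes its handle out through the front, where it strikes the top leaf unless that has been opened.
- screw_axis (a point): On the axis of the screw at the height of the wrench's centre line, 168 mm above the bench. The wrench runs to -x of this point's frame, which turns with the screw.
- breakover (a joint): Angle (rad) of the wrench's break-over joint, an upright pin 75 mm from the screw axis: 0 straight. Spring-loaded: straight until the set torque (about 12 N across the middle of the grip, screw home), then the handle folds on clockwise at a nearly steady force. Clearly broken over at 0.14; its stop is at 0.45. Springs straight by itself when let go.
- wrench_knuckle (a point): On the pin of the break-over joint, on the wrench's centre line. Its -x axis points along the handle to the free end.
- wrench_grip (a point): Middle of the wrench's black rubber grip (round, 24 mm thick, 105 mm long, level, 168 mm above the bench), 115 mm from the break-over pin, 190 mm from the screw axis. Below it is free air down to the base plate or the small jar.
- wrench_end (a point): Free end of the wrench's grip, 165 mm from the break-over pin.
- vessel: Steel pressure vessel, 112 mm across, fixed on the base plate behind the fixed pane; flat head at 142 mm above the bench, gauge and valve above it to 232 mm. Origin on its axis at its foot, 8 mm above the bench. The screw being tightened is at (-30, 30) mm in its own frame.
- reagent_bottle: Brown glass bottle, 60 mm across, 162 mm tall, white cap 40 mm across from 128 to 162 mm. Origin: centre of its foot; upright on the bench, 0.15 to 0.45 kg. Of the three tall containers one stands close in front of the door, in the top leaf's swing (248 mm round the hinge axis), the other two clear of it; which is which changes.
- spray_can: Aluminium spray can, 52 mm across, 170 mm tall, white cap 40 mm across from 138 to 170 mm. Origin: centre of its foot; upright on the bench, 0.15 to 0.45 kg. Of the three tall containers one stands close in front of the door, in the top leaf's swing (248 mm round the hinge axis), the other two clear of it; which is which changes.
- rinse_bottle: White plastic bottle, 62 mm across, 152 mm tall, white cap 48 mm across from 119 to 152 mm. Origin: centre of its foot; upright on the bench, 0.15 to 0.45 kg. Of the three tall containers one stands close in front of the door, in the top leaf's swing (248 mm round the hinge axis), the other two clear of it; which is which changes.
- tip_box: Bystander: low grey box 120 x 85 x 62 mm on the bench in front of the guard, low enough for the top leaf to pass over. Origin: centre of its foot.
- beaker: Bystander: small glass beaker, 66 mm across, 85 mm tall, on the bench in front of the middle post; the top leaf passes over it. Origin: centre of its foot.
- gasket_jar: Bystander: small white jar with a black lid, 52 mm across, 75 mm tall, on the base plate inside the guard, below and behind the wrench. Origin: centre of its foot.
There are look-alikes about, which are no part of the job. What is shaped like the spray_can but blue is not meant. What is shaped like the rinse_bottle but pink is not meant.

How it is judged:
By the outcome, as a careful person would: the job done as asked, in the order asked, and still so for the second after the job is handed in, with the robot touching nothing.
It also fails if it takes over 72 s, if anything falls off the work surface, if the arm or the gripper's body presses on something with over 40 N, if the wrist force passes 120 N, or if a joint passes its speed limit or range.

## Working session

There is one attempt and no reset: what is moved stays moved. The work goes in short steps, Python scripts to look and compute and a tool call to move; the robot and the scene stay as the last step left them, time stands still between calls to the robot, and variables do not carry over. Pictures are saved under pics/ and viewed, at most 10 in all, crops included, and the job is handed in when it is done.

Besides the shell and the picture viewer there is one more tool, called after "Call:" as name([rows], argument=value, ...), one row to a line, values as JSON. send_rows: Moves the arm, as the interface text tells. Shifts and turns lie within -1 to 1; 1 stands for 500 mm of shift or 0.08 rad of turn. Its arguments: {"type":"object","properties":{"motion":{"type":"array"},"hand":{"type":"number"},"force":{"type":"number"}},"required":["motion"]}

```bash
mkdir -p pics; ls; cat > h.py <<'E'
import numpy as np, cv2
from bench import *
def pts(name):
    im,d=grab_frame(name); c=camera_params(name)
    v,u=np.mgrid[:480,:640]
    P=np.stack([(u-c['cx'])/c['fx']*d,(v-c['cy'])/c['fy']*d,d],-1)
    W=P@c['T'][:3,:3].T+c['T'][:3,3]; W[d==0]=np.nan
    return im,d,W
E
python3 - <<'E'
from h import *
for n in('scene','top'):
    im,d,W=pts(n); cv2.imwrite(f'pics/{n}0.png',im); np.savez(f'{n}0.npz',im=im,W=W); c=camera_params(n); print(n,c['fx'],np.round(c['T'],3).tolist())
print(observe(),grip_point_offset)
E
```

```text
pics
scene 548.6020298271816 [[-0.096, 0.734, -0.672, 1.52], [0.995, 0.072, -0.064, -0.012], [0.002, -0.675, -0.737, 1.218], [0.0, 0.0, 0.0, 1.0]]
top 585.7798438390804 [[0.003, -0.998, 0.068, 0.478], [-1.0, -0.003, -0.007, -0.114], [0.007, -0.068, -0.998, 1.495], [0.0, 0.0, 0.0, 1.0]]
{'time_s': 0.1, 'joint_positions': array([-1.14499970e+00,  2.38727765e-01, -1.41434894e-02,  1.31921692e+00,
       -6.01401427e-07,  1.57079384e+00]), 'joint_velocities': array([ 0.00046302,  0.00020427,  0.00047396, -0.00059663, -0.00118588,
        0.00122333]), 'joint_torque': array([-3.21120342e-04, -5.39720356e+01,  3.46999454e+01,  1.33552417e-02,
       -3.39004089e-05,  3.10019436e-05]), 'eef_pos': array([ 0.21668621, -0.47776349,  0.20994858]), 'eef_rot': array([-3.14030081e+00,  5.98194241e-07,  4.25799110e-01]), 'ft_force': array([-1.12099782,  1.24341037, -0.85519325]), 'wrist_torque': array([-0.04458926,  0.00102791,  0.00531358]), 'grasp_force': 0.0, 'gripper_width': 0.998833428234475} -0.0187
```

View pics/scene0.png

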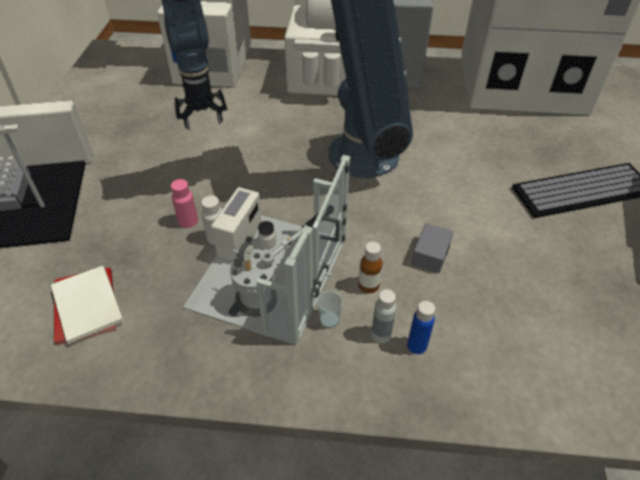

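View pics/top0.png

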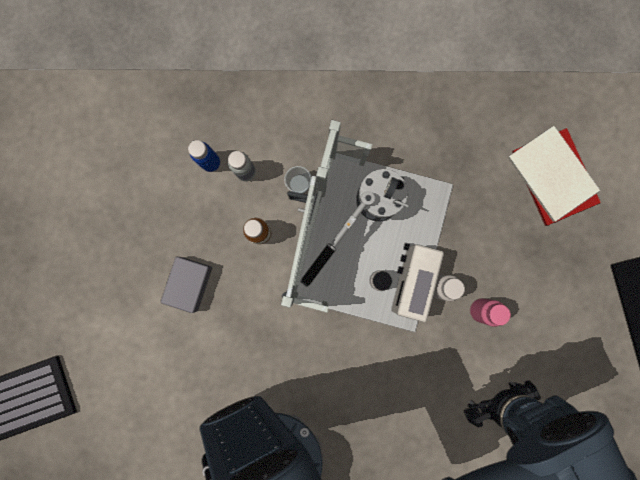

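The top view shows the brown bottle's cap at (256,229), close in front of the door. The hinge post is at (288,300), the far post at (335,125) and the wrench grip near (318,265). The spray can is at (240,158), the box at (186,284), the beaker at (298,180) and the jar at (381,281).

```bash
cat >> h.py <<'E'
def ray(name,u,v,z):
    c=camera_params(name); r=c['T'][:3,:3]@np.array([(u-c['cx'])/c['fx'],(v-c['cy'])/c['fy'],1]); o=c['T'][:3,3]
    return (o+r*(z-o[2])/r[2])[:2]
E
python3 - <<'E'
from h import *
f=np.load('top0.npz'); im,W=f['im'],f['W']; Z=W[...,2]
cv2.imwrite('pics/crop0.png',cv2.resize(im[110:330,150:470],None,fx=2.5,fy=2.5,interpolation=cv2.INTER_CUBIC))
def blob(lo,hi,box,nm):
    m=np.zeros(Z.shape,bool);u0,v0,u1,v1=box;m[v0:v1,u0:u1]=True
    m&=(Z>lo)&(Z<hi); P=W[m]
    n,l,s,ce=cv2.connectedComponentsWithStats(m.astype(np.uint8))
    for i in range(1,n):
        if s[i,4]>25:
            p=W[l==i]; print(nm,s[i,4],ce[i].round(0),'mid',((p.min(0)+p.max(0))/2).round(3),'mean',p.mean(0).round(3),'min',p.min(0).round(3),'max',p.max(0).round(3))
blob(.14,.185,(180,100,280,260),'cont')
blob(.3,.335,(270,110,390,320),'guardtop')
blob(.03,.075,(150,240,220,330),'box')
blob(.05,.1,(280,150,316,205),'beaker')
blob(.13,.175,(395,230,470,330),'ctrl/rinse')
blob(.155,.19,(300,190,385,290),'wrench')
blob(.06,.09,(365,260,397,295),'jar')
g=im.max(2)<50
m=np.zeros_like(g);m[240:292,298:340]=g[240:292,298:340]
n,l,s,ce=cv2.connectedComponentsWithStats(m.astype(np.uint8)); i=1+s[1:,4].argmax(); v,u=np.nonzero(l==i)
r=cv2.minAreaRect(np.stack([u,v],1).astype(np.float32)); print('grip',r)
b=cv2.boxPoints(r); print([ray('top',*p,.178).round(3) for p in b],ray('top',*r[0],.178))
E
```

```text
cont 285 [197. 149.] mid [0.757 0.167 0.159] mean [0.755 0.165 0.167] min [0.737 0.148 0.14 ] max [0.777 0.187 0.177]
cont 277 [237. 160.] mid [0.731 0.075 0.159] mean [0.73  0.074 0.167] min [0.711 0.056 0.14 ] max [0.751 0.095 0.177]
cont 245 [253. 228.] mid [0.575 0.038 0.156] mean [0.575 0.037 0.161] min [0.556 0.019 0.141] max [0.593 0.057 0.171]
guardtop 1199 [309. 206.] mid [ 0.596 -0.097  0.313] mean [ 0.608 -0.094  0.319] min [ 0.407 -0.155  0.3  ] max [ 0.785 -0.038  0.327]
box 1835 [185. 284.] mid [0.444 0.215 0.051] mean [0.444 0.212 0.061] min [0.376 0.157 0.031] max [0.513 0.273 0.071]
beaker 210 [297. 176.] mid [ 0.7   -0.061  0.071] mean [ 0.708 -0.059  0.076] min [ 0.668 -0.092  0.05 ] max [ 0.732 -0.029  0.091]
ctrl/rinse 2242 [420. 283.] mid [ 0.452 -0.347  0.142] mean [ 0.451 -0.346  0.143] min [ 0.363 -0.4    0.13 ] max [ 0.54  -0.294  0.153]
ctrl/rinse 372 [452. 288.] mid [ 0.439 -0.421  0.146] mean [ 0.439 -0.42   0.151] min [ 0.416 -0.445  0.132] max [ 0.462 -0.398  0.16 ]
wrench 975 [335. 241.] mid [ 0.551 -0.156  0.174] mean [ 0.545 -0.151  0.176] min [ 0.444 -0.239  0.16 ] max [ 0.659 -0.072  0.187]
jar 298 [381. 280.] mid [ 0.455 -0.266  0.076] mean [ 0.455 -0.265  0.083] min [ 0.432 -0.289  0.061] max [ 0.478 -0.243  0.09 ]
grip ((316.94000244140625, 265.5799865722656), (9.800000190734863, 45.00000762939453), 36.86989212036133)
[array([ 0.456, -0.071]), array([ 0.536, -0.132]), array([ 0.523, -0.149]), array([ 0.443, -0.089])] [ 0.48938538 -0.11018783]
```

View pics/crop0.png

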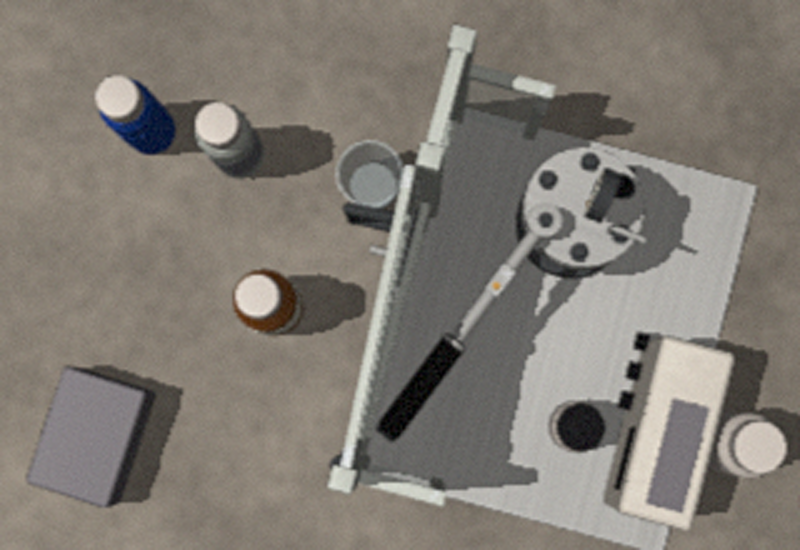

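The crop shows the post tops at crop (343,477), (431,153) and (462,38), the leaf's free edge at (410,170) and the pull bar at about (380,250). The wrench socket is at (545,220), the grip end at (390,435), and the bottle cap at (258,297).

```bash
python3 - <<'E'
from h import *
C=lambda cu,cv,z: ray('top',150+cu/2.5-.3,110+cv/2.5-.3,z)
a,m,b=C(343,477,.32),C(431,153,.32),C(462,38,.32); print('posts',a,m,b,np.linalg.norm(b-a))
t=np.arctan2(*(b-a)[::-1]); R=np.array([[np.cos(t),-np.sin(t)],[np.sin(t),np.cos(t)]]); o=(a+b)/2-R@[.02,0]
G=lambda x,y:(o+R@[x,y]).round(3)
L=lambda p:(R.T@(p-o)).round(3)
print('yaw',t,'o',o,'hinge',G(-.155,0),'wing',G(-.165,-.08))
e=C(410,170,.32); h=G(-.155,0); th=np.arctan2(*(L(e)-L(h))[::-1]); print('edge',L(e),'th',th)
print('bar',C(380,250,.31),L(C(380,250,.31)))
for n,p in dict(screw=C(545,220,.178),gripend=C(390,435,.175),grip=[.489,-.110],bottle=C(258,297,.162),spray=C(218,124,.17),beaker=C(369,175,.085),boxc=[.444,.215],jar=C(579,427,.075),rinse=C(759,447,.152)).items(): print(n,np.round(p,3),L(np.array(p)))
E
```

```text
posts [ 0.41849928 -0.0509694 ] [ 0.67958017 -0.12045137] [ 0.77422049 -0.14544732] 0.3680538793566238
yaw -0.2596019918047132 o [ 0.57703004 -0.09307444] hinge [ 0.427 -0.053] wing [ 0.397 -0.128]
edge [0.088 0.013] th 0.05344699228153171
bar [ 0.60154106 -0.07925512] [0.02 0.02]
screw [ 0.643 -0.225] [ 0.098 -0.11 ]
gripend [ 0.449 -0.085] [-0.126 -0.025]
grip [ 0.489 -0.11 ] [-0.081 -0.039]
bottle [0.574 0.036] [-0.037  0.124]
spray [0.731 0.073] [0.106 0.201]
beaker [ 0.698 -0.062] [0.109 0.062]
boxc [0.444 0.215] [-0.208  0.264]
jar [ 0.455 -0.266] [-0.074 -0.198]
rinse [ 0.438 -0.422] [-0.05  -0.354]
```

Call:
send_rows([
  [[0,0,0.076,0.92],[0,0,0.076,0.92],[0,0,0.076,0.92],[0,0,0.076,0.92],[0,0,0.076,0.92],[0.042,0.0605,0,0.92],[0.042,0.0605,0,0.92],[0.042,0.0605,0,0.92],[0.042,0.0605,0,0.92],[0.042,0.0605,0,0.92],[0.042,0.0605,0,0.92],[0.042,0.0605,0,0.92]],
], hand=0, force=40)

```text
time_s: 1.1
eef_pos: [0.3643, -0.2647, 0.4004]
eef_rot: [-3.141, -0.0, 1.312]
ft_force: [1.3, -0.6, -0.3]
gripper_width: 1.003
grasp_force: 0.0
```

Call:
send_rows([
  [[0.042,0.0605,0,0],[0.042,0.0605,0,0],[0.042,0.0605,0,0],[0.042,0.0605,0,0],[0.042,0.0605,0,0],[0.042,0.0605,0,0],[0.042,0.0605,0,0],[0.042,0.0605,0,0],[0.042,0.0605,0,0],[0.042,0.0605,0,0],[0,0,0,0],[0,0,0,0]],
])

```text
time_s: 2.1
eef_pos: [0.5746, 0.0378, 0.3988]
eef_rot: [-3.139, 0.001, 1.312]
ft_force: [-0.3, -0.1, -0.0]
gripper_width: 0.997
grasp_force: 0.0
```

Call:
send_rows([
  [[0,0,-0.07,0],[0,0,-0.07,0],[0,0,-0.07,0],[0,0,-0.07,0],[0,0,-0.07,0],[0,0,-0.07,0],[0,0,-0.06,0],[0,0,-0.05,0],[0,0,-0.024,0],[0,0,0,0],[0,0,0,0]],
])

```text
time_s: 3.02
eef_pos: [0.5731, 0.0352, 0.1237]
eef_rot: [-3.141, 0.0, 1.308]
ft_force: [1.1, -0.1, -0.3]
gripper_width: 0.999
grasp_force: 0.0
```

Call:
send_rows([
  [[0,0,0,0],[0,0,0,0],[0,0,0,0],[0,0,0,0],[0,0,0,0],[0,0,0,0],[0,0,0,0],[0,0,0,0],[0,0,0,0],[0,0,0,0]],
], hand=255, force=40)

```text
time_s: 3.85
eef_pos: [0.5744, 0.0363, 0.1247]
eef_rot: [3.14, -0.001, 1.309]
ft_force: [-1.4, -0.4, 6.4]
gripper_width: 0.446
grasp_force: 39.8
```

Call:
send_rows([
  [[0,0,0.03,0],[0,0,0.05,0],[0.006,0.03,0,0],[0.006,0.05,0,0],[0.006,0.06,0,0],[0.006,0.06,0,0],[0.006,0.06,0,0],[0.006,0.06,0,0],[0.006,0.06,0,0],[0.006,0.04,0,0],[0.006,0.03,0,0],[0,0,0,0]],
])

```text
time_s: 4.85
eef_pos: [0.6008, 0.2645, 0.1627]
eef_rot: [-3.141, -0.001, 1.312]
ft_force: [0.1, 1.0, -3.8]
gripper_width: 0.449
grasp_force: 41.9
```

Call:
send_rows([
  [[0,0,0,0],[0,0,-0.03,0],[0,0,-0.03,0],[0,0,-0.01,0],[0,0,-0.008,0],[0,0,0,0],[0,0,0,0]],
])

```text
time_s: 5.43
eef_pos: [0.6011, 0.2607, 0.1252]
eef_rot: [3.141, -0.0, 1.308]
ft_force: [0.2, 0.7, -4.4]
gripper_width: 0.449
grasp_force: 41.9
```

Call:
send_rows([
  [[0,0,-0.002,0],[0,0,0,0],[0,0,0,0]],
])

```text
time_s: 5.68
eef_pos: [0.6013, 0.2611, 0.1248]
eef_rot: [3.14, -0.001, 1.309]
ft_force: [-0.7, -1.2, 5.6]
gripper_width: 0.446
grasp_force: 42.8
```

Call:
send_rows([
  [[0,0,0,0],[0,0,0,0],[0,0,0,0],[0,0,0,0],[0,0,0,0],[0,0,0,0],[0,0,0,0]],
], hand=0)

```text
time_s: 6.27
eef_pos: [0.6008, 0.2612, 0.1234]
eef_rot: [-3.141, 0.0, 1.309]
ft_force: [-0.1, 0.1, 0.3]
gripper_width: 1.001
grasp_force: 0.0
```

Call:
send_rows([
  [[0,0,0.04,0],[0,0,0.07,0],[0,0,0.075,0],[0,0,0.075,0],[0,0,0.075,0],[0,0,0.075,0],[0,0,0.075,0],[0,0,0.07,0],[0,-0.04,0,0],[0,-0.07,0,0],[0,-0.07,0,0],[0,-0.07,0,0]],
])

```text
time_s: 7.27
eef_pos: [0.6012, 0.1354, 0.398]
eef_rot: [3.141, -0.0, 1.31]
ft_force: [0.2, -0.4, -0.3]
gripper_width: 0.999
grasp_force: 0.0
```

Call:
send_rows([
  [[0,-0.07,0,0],[0,-0.07,0,0],[0,-0.07,0,0],[0,-0.07,0,0],[0,-0.07,0,0],[0,-0.07,0,0],[0,-0.07,0,0],[0,-0.054,0,0],[0,0,0,0],[0,0,0,0]],
], hand=255)

```text
time_s: 8.1
eef_pos: [0.601, -0.1373, 0.3977]
eef_rot: [-3.141, -0.0, 1.306]
ft_force: [1.8, 0.7, 0.8]
gripper_width: -0.001
grasp_force: 0.0
```

```bash
python3 - <<'E'
from h import *
im,d,W=pts('scene'); cv2.imwrite('pics/s1.png',cv2.resize(im[120:380,160:480],None,fx=2.4,fy=2.3,interpolation=cv2.INTER_CUBIC))
E
```

```text
(no output)
```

View pics/s1.png

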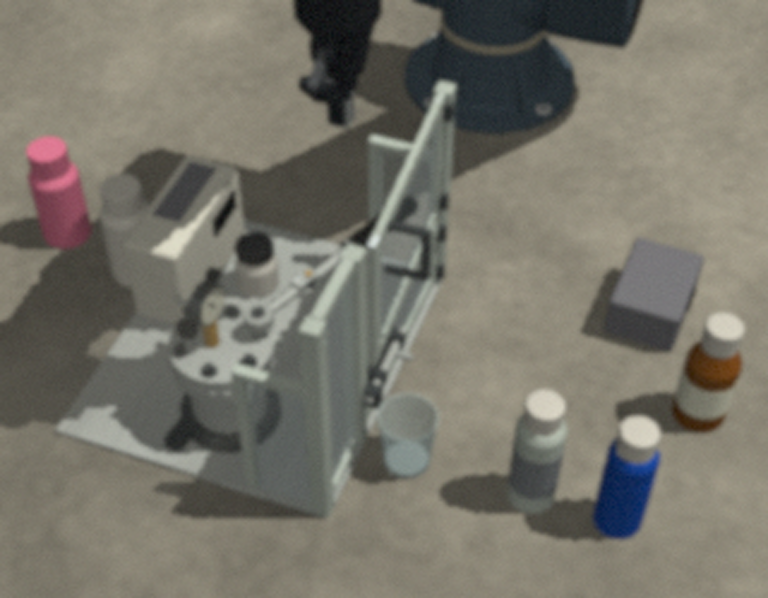

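The bottle stands upright at crop (710,370). The shut gripper is over the guard behind the leaf, and nothing is below it but the wrench.

```bash
python3 - <<'E'
import numpy as np
h=np.array([.427,-.053]); r=.19
def p(t,off=.018):
    a=t-.26; return h+r*np.array([np.cos(a),np.sin(a)])+off*np.array([np.sin(a),-np.cos(a)])
th=np.r_[0,np.linspace(.08,1.62,15)]
P=np.array([p(t) for t in th]); print(P[0]); print(((P[1:]-P[:-1])/.5).round(3).tolist(),P[-1])
E
```

```text
[ 0.60598665 -0.11924032]
[[0.009, 0.029], [0.009, 0.041], [0.005, 0.042], [-0.0, 0.042], [-0.005, 0.042], [-0.009, 0.041], [-0.014, 0.04], [-0.018, 0.038], [-0.022, 0.036], [-0.026, 0.033], [-0.029, 0.03], [-0.032, 0.027], [-0.035, 0.023], [-0.037, 0.019], [-0.039, 0.015]] [0.48435691 0.12902798]
```

Call:
send_rows([
  [[0,0,-0.06,0],[0,0,-0.07,0],[0,0,-0.07,0],[0,0,-0.06,0],[0,0,-0.026,0],[0,0,0,0]],
])

```text
time_s: 8.65
eef_pos: [0.5995, -0.1338, 0.2519]
eef_rot: [-3.136, -0.0, 1.311]
ft_force: [-0.3, 0.4, 0.6]
gripper_width: 0.001
grasp_force: 0.0
```

Call:
send_rows([
  [[0,0,0.016,0],[0.012,0.032,0,0],[0.009,0.029,0,0],[0.009,0.041,0,0],[0.005,0.042,0,0],[0,0.042,0,0],[-0.005,0.042,0,0],[-0.009,0.041,0,0]],
])

```text
time_s: 9.32
eef_pos: [0.6124, 0.0006, 0.2647]
eef_rot: [3.139, -0.0, 1.31]
ft_force: [-0.4, -1.6, 0.1]
gripper_width: 0.0
grasp_force: 0.7
```

Call:
send_rows([
  [[-0.014,0.04,0,0],[-0.018,0.038,0,0],[-0.022,0.036,0,0],[-0.026,0.033,0,0],[-0.029,0.03,0,0],[-0.032,0.027,0,0],[-0.035,0.023,0,0],[-0.037,0.019,0,0],[-0.039,0.015,0,0],[0,0,0,0],[0,0,0,0]],
])

```text
time_s: 10.23
eef_pos: [0.4857, 0.1306, 0.2651]
eef_rot: [3.139, -0.002, 1.311]
ft_force: [-0.6, -0.8, 0.9]
gripper_width: 0.002
grasp_force: 0.0
```

```bash
python3 - <<'E'
from h import *
im,d,W=pts('top'); cv2.imwrite('pics/t2.png',cv2.resize(im[110:330,150:470],None,fx=2.5,fy=2.5,interpolation=cv2.INTER_CUBIC))
E
```

```text
(no output)
```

View pics/t2.png

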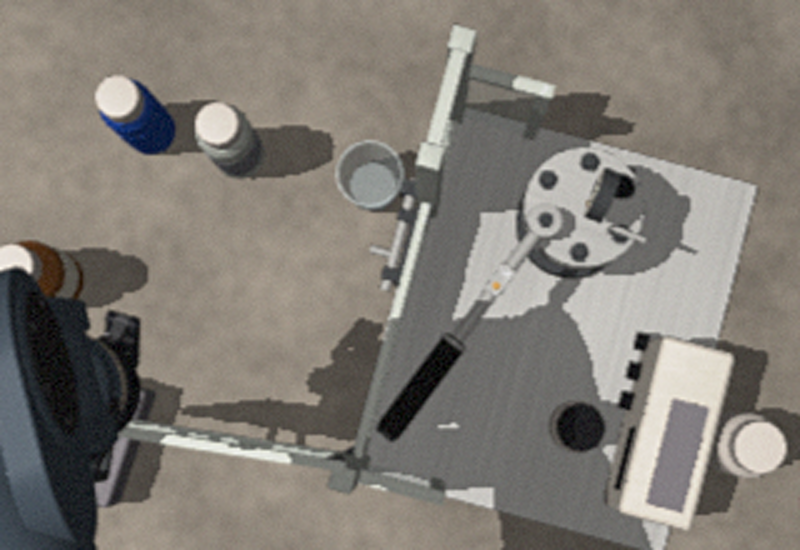

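The leaf now stands from crop (350,460) to (130,428), open about 1.68 rad. The low leaf and its bolt have not moved, and all containers are standing.

Call:
send_rows([
  [[0.04,0,0,0],[0,0,0.068,0],[0,0,0.068,0],[0,0,0.068,0],[0,0,0.068,-0.5],[-0.01,-0.07,0,-1],[-0.01,-0.07,0,-1],[-0.01,-0.07,0,-1],[-0.01,-0.07,0,-1],[-0.01,-0.07,0,0],[-0.01,-0.07,0,0],[-0.01,-0.07,0,0]],
])

```text
time_s: 11.28
eef_pos: [0.4709, -0.1179, 0.3996]
eef_rot: [3.141, -0.0, 0.949]
ft_force: [0.9, -0.5, -0.8]
gripper_width: 0.0
grasp_force: 0.0
```

Call:
send_rows([
  [[-0.016,-0.062,0,0],[0,0,0,0],[0,0,-0.05,0],[0,0,-0.07,0],[0,0,-0.07,0],[0,0,-0.07,0],[0,0,-0.07,0],[0,0,-0.07,0],[0,0,-0.07,0],[0,0,-0.044,0],[0,0,0,0],[0,0,0,0]],
])

```text
time_s: 12.28
eef_pos: [0.4628, -0.1467, 0.142]
eef_rot: [-3.14, 0.0, 0.949]
ft_force: [0.7, -1.2, 0.9]
gripper_width: 0.002
grasp_force: 0.0
```

```bash
cat > arc.py <<'E'
import numpy as np
s=np.array([.643,-.225]); r=.19; off=.024
a0=np.arctan2(.140,-.194)   # handle direction angle now
def p(t):
    a=a0-t; d=np.array([np.cos(a),np.sin(a)]); return s+r*d-off*np.array([d[1],-d[0]])
if __name__=='__main__':
    th=np.arange(0,1.25,.08)
    P=np.array([p(t) for t in th]); print(a0,P.round(3).tolist()); print(((P[1:]-P[:-1])/.5).round(3).tolist())
E
python3 arc.py; python3 -c "
from bench import *
o=observe();print(o['joint_positions'],o['ft_force'],o['eef_pos'])"
```

```text
2.51648411935687 [[0.475, -0.133], [0.483, -0.12], [0.492, -0.108], [0.502, -0.096], [0.512, -0.085], [0.524, -0.075], [0.536, -0.066], [0.549, -0.058], [0.563, -0.051], [0.577, -0.045], [0.592, -0.04], [0.607, -0.037], [0.622, -0.035], [0.637, -0.034], [0.652, -0.034], [0.668, -0.035]]
[[0.016, 0.026], [0.018, 0.025], [0.02, 0.023], [0.022, 0.022], [0.023, 0.02], [0.025, 0.018], [0.026, 0.016], [0.027, 0.014], [0.028, 0.012], [0.029, 0.009], [0.03, 0.007], [0.03, 0.005], [0.031, 0.002], [0.031, -0.0], [0.031, -0.003]]
[-3.07095017e-01  2.06746497e-01 -2.35279459e-01  1.13044656e+00
  9.19374424e-05  1.88563692e+00] [ 0.65687973 -1.22160657  0.88882632] [ 0.46282641 -0.14674334  0.14202488]
```

Call:
send_rows([
  [[0.024,0.028,0,0],[0.008,0.013,0,-0.5],[0.008,0.013,0,-0.5],[0.009,0.0125,0,-0.5],[0.009,0.0125,0,-0.5],[0.01,0.0115,0,-0.5],[0.01,0.0115,0,-0.5],[0.011,0.011,0,-0.5],[0.011,0.011,0,-0.5],[0,0,0,0],[0,0,0,0]],
])

```text
time_s: 13.2
eef_pos: [0.5141, -0.0848, 0.1438]
eef_rot: [3.14, -0.002, 0.631]
ft_force: [-0.7, -0.2, 0.4]
gripper_width: -0.001
grasp_force: 0.0
```

Call:
send_rows([
  [[0.0115,0.01,0,-0.5],[0.0115,0.01,0,-0.5],[0.0125,0.009,0,-0.5],[0.0125,0.009,0,-0.5]],
])

```text
time_s: 13.53
eef_pos: [0.5368, -0.0663, 0.1434]
eef_rot: [3.141, -0.0, 0.468]
ft_force: [-2.3, -2.8, 1.2]
gripper_width: -0.003
grasp_force: 1.6
```

Call:
send_rows([
  [[0.013,0.008,0,-0.5],[0.013,0.008,0,-0.5]],
])

```text
time_s: 13.7
eef_pos: [0.5498, -0.0583, 0.1434]
eef_rot: [3.141, -0.0, 0.388]
ft_force: [-2.4, -3.1, 1.8]
gripper_width: 0.001
grasp_force: 1.6
```

Call:
send_rows([
  [[0.0135,0.007,0,-0.5],[0.0135,0.007,0,-0.5]],
])

```text
time_s: 13.87
eef_pos: [0.5634, -0.0513, 0.1434]
eef_rot: [3.141, -0.001, 0.308]
ft_force: [-2.3, -3.1, 2.3]
gripper_width: -0.003
grasp_force: 1.6
```

Call:
send_rows([
  [[0.014,0.006,0,-0.5],[0.014,0.006,0,-0.5]],
])

```text
time_s: 14.03
eef_pos: [0.575, -0.0459, 0.1428]
eef_rot: [3.141, 0.004, 0.227]
ft_force: [-11.8, -6.5, 5.2]
gripper_width: 0.001
grasp_force: 6.7
```

Call:
send_rows([
  [[0.0157,0.003,0,-0.8],[0,0,0,0]],
])

```text
time_s: 14.2
eef_pos: [0.5829, -0.043, 0.1427]
eef_rot: [-3.14, 0.004, 0.163]
ft_force: [-13.9, 0.7, 6.7]
gripper_width: 0.0
grasp_force: 6.5
```

```bash
python3 - <<'E'
from h import *
im,d,W=pts('top'); cv2.imwrite('pics/t3.png',cv2.resize(im[140:280,260:440],None,fx=4.4,fy=4.2,interpolation=cv2.INTER_CUBIC))
print(observe()['eef_pos'],observe()['ft_force'])
E
```

```text
[ 0.58238852 -0.04324651  0.14264277] [-13.60133498   0.62179629   7.1902271 ]
```

View pics/t3.png

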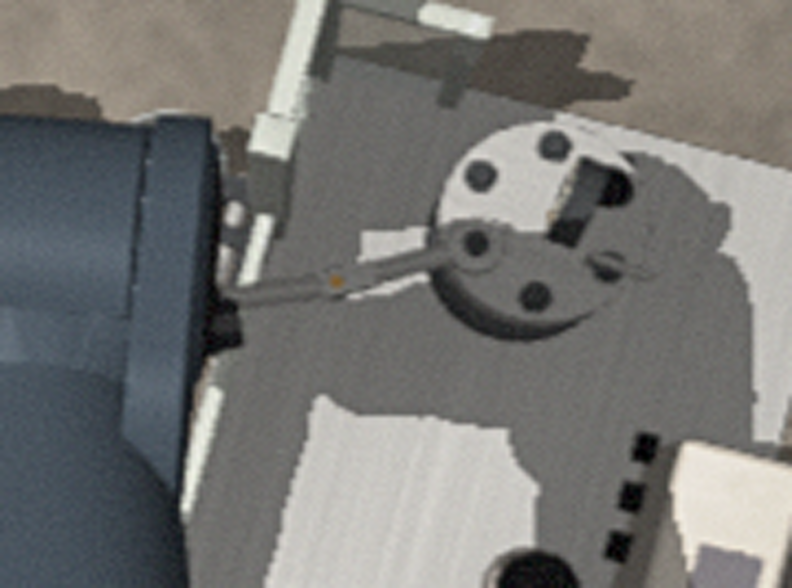

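The wrench is bent at its pin. The head runs from (476,243) to the pin at (336,281), and the handle runs on to (240,297). That is about 0.10 rad of break-over, so I'll go on about 0.16 rad more.

Call:
send_rows([
  [[0.018,0.002,0,-1],[0.018,0.001,0,-1],[0,0,0,0]],
])

```text
time_s: 14.5
eef_pos: [0.6004, -0.0403, 0.1425]
eef_rot: [-3.138, 0.005, 0.002]
ft_force: [-15.1, 7.3, 5.7]
gripper_width: 0.001
grasp_force: 7.3
```

```bash
python3 - <<'E'
from h import *
im,d,W=pts('top'); cv2.imwrite('pics/t4.png',cv2.resize(im[170:240,290:400],None,fx=7,fy=7,interpolation=cv2.INTER_CUBIC))
print(observe()['eef_pos'],observe()['ft_force'])
E
```

```text
[ 0.59993835 -0.04040727  0.14245042] [-15.06841265   6.85265037   5.34319204]
```

View pics/t4.png

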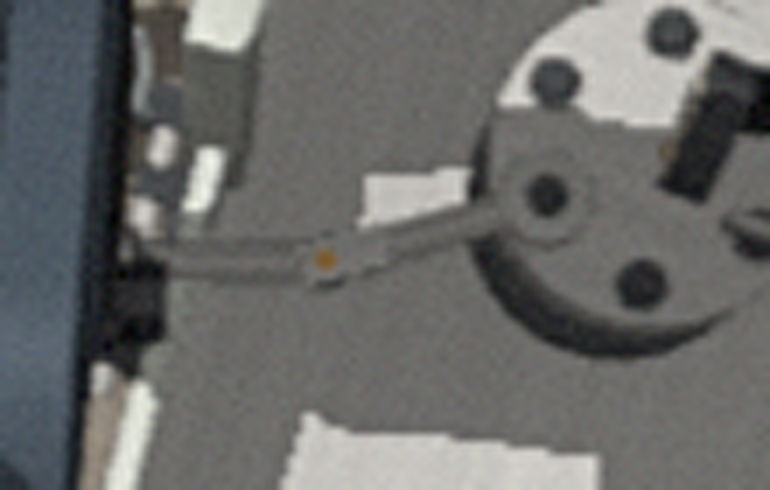

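The head is still at 0.277 and the handle is about level, so the break-over is about 0.27 rad: clear, and well short of the stop. Backing off now.

Call:
send_rows([
  [[-0.016,0,0,0],[-0.02,0,0,0],[-0.02,0,0,0],[-0.03,0,0,0],[-0.03,0,0,0],[-0.03,0,0,0],[0,0,0,0],[0,0,0.06,0],[0,0,0.07,0],[0,0,0.07,0],[0,0,0.07,0],[0,0,0.07,0]],
])

```text
time_s: 15.55
eef_pos: [0.5303, -0.0419, 0.3149]
eef_rot: [-3.141, -0.002, 0.006]
ft_force: [0.7, -0.6, 0.0]
gripper_width: 0.001
grasp_force: 0.0
```

Call:
send_rows([
  [[0,0,0.07,0],[0,0,0.07,0],[0,0,0.04,0],[-0.03,-0.06,0,0],[-0.04,-0.07,0,0],[-0.04,-0.07,0,0],[-0.04,-0.07,0,0],[-0.04,-0.07,0,0],[-0.04,-0.07,0,0],[-0.04,-0.07,0,0],[-0.03,-0.07,0,0],[0,0,0,0]],
])

```text
time_s: 16.55
eef_pos: [0.3776, -0.3221, 0.4026]
eef_rot: [3.139, -0.0, 0.001]
ft_force: [0.5, -0.7, -0.2]
gripper_width: 0.002
grasp_force: 0.0
```

```bash
python3 - <<'E'
from h import *
im,d,W=pts('top'); cv2.imwrite('pics/t5.png',cv2.resize(im[100:340,130:470],None,fx=2.35,fy=2.35,interpolation=cv2.INTER_CUBIC))
E
```

```text
(no output)
```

View pics/t5.png

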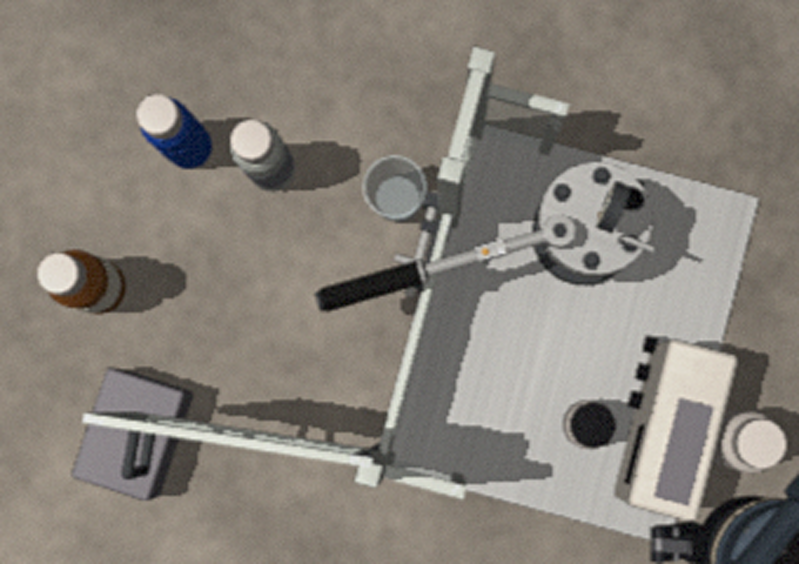

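The wrench is straight, running from (560,230) to (320,298) out through the front. The leaf is wide open, all containers are standing and the bystanders have not moved. The gripper is clear of everything at z 0.40.

```bash
python3 -c "
from bench import *
print(job_done())"
```

```text
the job is handed in; nothing more can be done
None
```

I moved the reagent bottle clear and stood it upright, opened the door's top half to about 1.68 rad, and turned the screw home. The wrench broke over at about 0.27 rad and sprang straight again, and I handed the job in at about 17 s (no verdict was returned).

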